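Rap the mould, then unlatch and hold its lid open

ROBOT

A 6-joint arm with a two-finger parallel gripper is mounted at the origin on the work surface; the furniture and walls round the work are solid. World frame = base frame: x ahead of the robot, y to its left, z up, the work surface at z = 0. Lengths are in m, angles in rad, forces in N, time in s.
With the tool pointing down it reaches from about 0.25 to 0.775 m from the base axis. Payload 4 kg.
Tool frame: the origin (TCP) lies at the very end of the fingers, on their centre line; the grasp point (between the pads) lies 19 mm behind it; z points along the fingers, y is the line along which they close (so a half turn about z gives the same grasp; the last joint's range is limited). The gripper opens to 85 mm and grips with 20 to 120 N. Pads are 22 mm wide; open, the fingers measure 114 mm over their backs; the gripper's body (76 mm by 85 mm) begins 54 mm behind the grasp point. The pads swing forward as they close: fully open they stand 13 mm farther back than shut.
Start: joints at [-1.409, 0.087, 1.371, -0, 1.684, -0.103], TCP at [0.144, -0.531, 0.231] pointing down, gripper open.
Joint ranges: [-3.1, 3.1], [-0.76, 2.03], [0.27, 2.55], [-1.08, 4.22], [0.17, 2.65], [-2.57, 2.57]. Speed limits (rad/s): [2.79, 2.79, 3.14, 3.14, 3.14, 3.14].

INTERFACE

Orientations are given as a unit quaternion [w, x, y, z].
In Python, from cell import monitor, cams, workorder gives the robot as it stands.
- The arm moves only by the shell command python3 -m creep 'ROWS' [FORCE]. ROWS is JSON, a list of rows, each a list of 3 entries, a list of its own where there are three numbers: the shift along the tool's x, y, z normalised to -1 to 1, where 1 is 0.2 m, then the turn about the tool's z normalised to -1 to 1, where 1 is 0.5 rad, then the opening, from 0 (shut) to 1 (fully open). In form: [[[x, y, z], roll, fingers], ...]. A call has 1 to 10 rows; each row is the pose to reach, as a shift and turn from the pose commanded when the call began, along the tool's axes at that moment; what a row does not reach only later rows make up. A row lasts 1/8 s, in which the tool goes at most 62.5 mm and 10.7 degrees, less where a joint would pass 70% of its speed; a pose out of reach is approached as far as the arm can. A call with a number of a shift or a turn outside -1 to 1 is refused whole. A call with a gripper value outside its range is refused whole. The fingers move at their own pace and stop on an object; FORCE is the grip in N (left out, the last holds). Time passes only in rows, so rows that repeat a pose let the fingers close. It gives the time, the measured TCP pose, the force, the opening and the grip force at its end, in the units of the state.
- monitor.get_obs(): the state, without advancing time (a new reading comes with each control period).
- cams.read_camera(name): name is "scene" or "side" or "wrist"; returns a dict with "image" (400x640x3 uint8, red, green, blue), "vertical_fov" (degrees; the focal length in pixels is half the picture's height over the tangent of half this angle, whatever the lens; pixels are square), "cx", "cy" (the principal point, pixels), "world_to_cam" (4x4, takes a point from world to camera coordinates). Camera axes: x right, y up, looking along -z (the intrinsics and any distortion apply to the point x, -y, -z); pixel columns grow to the right and rows downward; lengths in m; the calibration is good to about 2 mm. A picture is of the moment at which its call begins. There is no depth.
- workorder.finish_job(): hands the job in; it is judged then, once.
The state is a dict: "clock": time; "joint_positions": joint angles; "qvel": joint speeds; "joint_efforts": joint torques, N m; "position": TCP position; "tcp_rot": TCP orientation; "contact_force": force on the tool from outside, world axes, zero at the start; "moment": the same for the moment, N m; "gripper_width": finger opening in m; "finger_force": force on a finger pad.
Only numpy, scipy, OpenCV 4.12 (cv2) and the standard library are available. Lean on these libraries where they do the work, as an engineer would, in place of code of your own. Each camera call takes 0.05 s, during which the arm holds its last target. There are 200 camera calls.

TASK

The two-part mould is latched shut on the knock-out stand. First rap it to loosen the casting: swing the stand's sprung hammer lever out to its stop and let go, so that it snaps back against the mould by itself. Then pull the latch knob sideways against its spring, lift the lid by that knob so that its tongue comes off the ball stud, raise it to about 35 degrees and finish while still holding it there by the knob; never let it fall back, and leave the brush, the tub lid and the chocolate spanner alone.

Things in the scene. Friction and masses are not known exactly. Their poses are not given: they have to be found in the camera images.
- stand: Fixed steel base plate 200 x 254 x 18 mm carrying everything; origin on the worktop under the middle of the mould; x points from the latch end to the hinge end, y to the left, z up. The mould's two white halves (111 x 161 mm, z = 18 to 63 mm) sit on it; a steel tongue on the lid reaches 58 mm past its front edge to a coupler over a ball stud at x = -90 mm, y = 0.
- hammer_grip (a point): Point on the axis of the hammer's black upright grip, a 16 mm thick round post from z = 54 to 110 mm; the point is at z = 85 mm, 95 mm from the pivot. Its arm (top at z = 54 mm) runs below it from the pivot. At rest it stands at x = -90, y = 116 mm in the stand's frame.
- hammer_pivot (a point): Point on the hammer's upright hinge axis, at z = 85 mm (the post itself ends at z = 68 mm); at x = 5, y = 116 mm in the stand's frame.
- hammer (a joint): Hammer's angle (rad): 0 at rest, with its rubber head on the mould's left side (+y); grows clockwise seen from above as the grip swings out to the left (+y), to its stop at 0.80. A spring drives it back: 1.1 N at the grip at rest, 3.6 N at the stop. Let go, it flies back within 0.3 s.
- latch_knob (a point): Centre of the black ball knob (22 mm diameter) on a 10 mm thick stem, to be pinched from above; at rest at x = -90, y = 28, z = 101 mm in the stand's frame, 34 mm above the tongue's top. It is part of the bolt and moves with bolt and lid.
- latch (a joint): Travel (m) of the spring bolt under the ball stud: 0 home, to 0.012 at its stop; the knob pulls it to the stand's +y (left). From about 0.006 on, the ball is free. Spring: 5 N at 0, 9 N at 0.012. While home, the lid lifts only about 0.01 rad and then holds.
- lid_hinge (a point): Middle of the lid's hinge axis, which lies along the stand's y; at x = 60, y = 0, z = 40 mm in the stand's frame. The knob is 162 mm away from this axis.
- mould_upper (a joint): Angle of the lid (rad): 0 shut, grows as its front end rises (0.6 is about 35 degrees). The lid with tongue and latch weighs about 0.35 kg, needs some 2 N at the knob, and falls shut if let go.
- pastry_brush: Loose pastry brush with wooden handle, 35 x 184 x 19 mm, lying on the worktop in front of the stand; origin under its middle. Not to be moved.
- tub_lid: Loose round white tub lid, 131 mm across, 15 mm high, lying right of the stand; origin under its middle. Not to be moved.
- choc_spanner: Loose small chocolate spanner, 28 x 102 x 10 mm, lying left of the stand; origin under its middle. Not to be moved.
- hose_white: Fixed, stiff white air hose, 13 mm thick, that hangs between the robot's start and the stand, leaning away from the robot: its middle is at about x = 0.36, y = -0.03 at z = 0.06; x = 0.46, y = -0.055 at z = 0.35; x = 0.51, y = -0.06 at z = 0.56; x = 0.60, y = -0.06 at z = 0.98. The arm must pass on the robot's side of it.

How it is judged:
On the way, in this order (a step that is already met when the one before it is completed fails the run):
1. the hammer lever is swung out to its stop (value of joint hammer above 0.74 rad), for 0.1 s.
2. let go, it snaps back by itself (velocity of joint hammer below -4 rad/s and contact force between the fingers and hammer below 0.2 N).
3. the hammer is home against the mould, untouched (value of joint hammer below 0.06 rad and contact force between the fingers and hammer below 0.2 N), for 0.2 s.
4. the latch is pulled clear of the ball while the lid is still down (value of joint latch above 0.0065 m and value of joint mould_upper below 0.05 rad), for 0.05 s.
5. the lid is raised by the knob (value of joint mould_upper above 0.4 rad and contact force between the fingers and latch above 0.5 N), for 0.2 s.
At the end, for the whole second after the job is handed in: The lid stands still between 0.40 and 0.85 rad (23 to 49 degrees) open, held up by the fingers on the latch knob (more than 0.5 N); the hammer is back home (under 0.06 rad) (all of step 5 and value of joint mould_upper below 0.85 rad and velocity of joint mould_upper between -0.1 and 0.1 rad/s and value of joint hammer below 0.06 rad); the arm keeps its last pose, push and grip.
It fails at once if the lid falls back (closes faster than 1.2 rad/s) (velocity of joint mould_upper below -1.2 rad/s).
It fails at once if the brush is moved by more than 20 mm (distance of pastry_brush from where it was at the start of the episode above 0.02 m).
It fails at once if the tub lid is moved by more than 20 mm (distance of tub_lid from where it was at the start of the episode above 0.02 m).
It fails at once if the chocolate spanner is moved by more than 20 mm (distance of choc_spanner from where it was at the start of the episode above 0.02 m).
It also fails if it takes over 58 s, if anything falls off the work surface, if the arm or the gripper's body presses on something with over 40 N, if the wrist force passes 120 N, or if a joint passes its speed limit or range.

## Working session

There is one attempt and no reset: what is moved stays moved. The work goes in short steps, Python scripts to look and compute and a shell command to move; the robot and the scene stay as the last step left them, time stands still between calls to the robot, and variables do not carry over. Pictures are saved under pics/ and viewed, at most 10 in all, crops included, and the job is handed in when it is done.

```bash
mkdir -p pics; cat > h.py <<'E'
import numpy as np, cv2
from cell import monitor, cams, workorder
from scipy.spatial.transform import Rotation as R
def snap(n,f):
    d=cams.read_camera(n); cv2.imwrite('pics/'+f,cv2.cvtColor(d['image'],cv2.COLOR_RGB2BGR)); 
    np.savez('pics/'+f+'.npz',**{k:np.array(v) for k,v in d.items() if k!='image'}); print({k:v for k,v in d.items() if k!='image'}); return d
E
python3 - <<'E'
from h import *
print(monitor.get_obs())
snap('scene','s0.png');snap('side','d0.png')
E
```

```text
{'clock': 0.0, 'joint_positions': array([-1.40911100e+00,  8.79495570e-02,  1.37230103e+00,  3.02342883e-06,
        1.68356188e+00, -1.03075209e-01]), 'qvel': array([-2.34405048e-04,  3.94557140e-04,  2.67877846e-04, -7.74290756e-05,
       -1.34107897e-03,  2.45454788e-04]), 'joint_efforts': array([-1.51772856e-03, -3.51859653e+01, -3.13279867e+01, -4.75869620e-04,
        1.06474059e-02,  1.12880738e-05]), 'position': array([ 0.14385153, -0.53033549,  0.23011835]), 'tcp_rot': array([-1.10947433e-03,  9.91249888e-01,  1.31994041e-01, -3.10195739e-05]), 'contact_force': array([-0.20352407, -0.44409052,  0.16252308]), 'moment': array([-0.00187068,  0.01626657,  0.06265726]), 'finger_force': 0.0, 'gripper_width': 0.085370815744101}
{'vertical_fov': 53.671611642325715, 'cx': 316.9380576863444, 'cy': 203.2408619824786, 'world_to_cam': array([[-0.41465142, -0.90997703, -0.00245036,  0.39968742],
       [ 0.64321216, -0.29499669,  0.70657984, -0.35367011],
       [-0.64369428,  0.29140824,  0.70762908, -0.72488532],
       [ 0.        ,  0.        ,  0.        ,  1.        ]])}
{'vertical_fov': 56.96529635192978, 'cx': 320.150593360317, 'cy': 193.15643717621373, 'world_to_cam': array([[-0.86063697, -0.50912079,  0.01000104,  0.57284562],
       [ 0.28078765, -0.45808659,  0.8433949 , -0.14383331],
       [-0.42480854,  0.72866501,  0.53720109, -0.82961318],
       [ 0.        ,  0.        ,  0.        ,  1.        ]])}
```

View pics/s0.png

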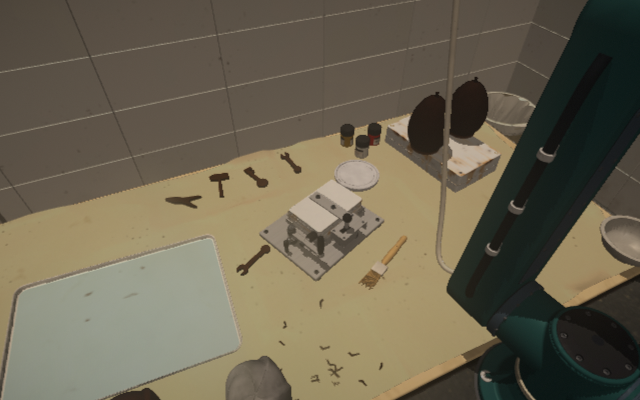

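View pics/d0.png

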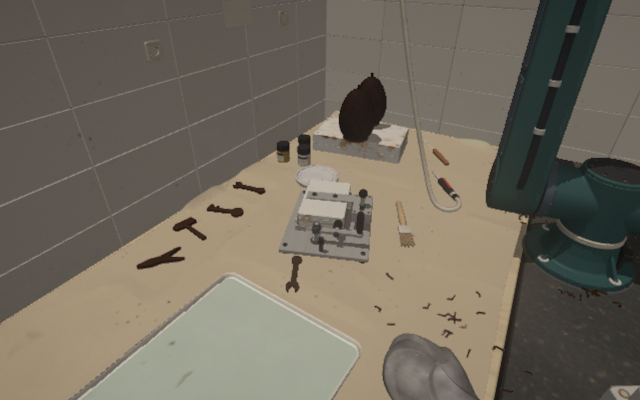

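The scene picture shows the stand at about (322,228), with the brush in front at (385,262), the spanner at (253,260) and the tub lid at (357,175). In the side picture the stand is at about (328,222). I'll enlarge both.

```bash
python3 - <<'E'
import cv2
a=cv2.imread('pics/s0.png')[170:285,250:400]; cv2.imwrite('pics/s0c.png',cv2.resize(a,None,fx=5,fy=5,interpolation=cv2.INTER_CUBIC))
a=cv2.imread('pics/d0.png')[170:270,270:390]; cv2.imwrite('pics/d0c.png',cv2.resize(a,None,fx=6,fy=6,interpolation=cv2.INTER_CUBIC))
E
```

```text
(no output)
```

View pics/s0c.png

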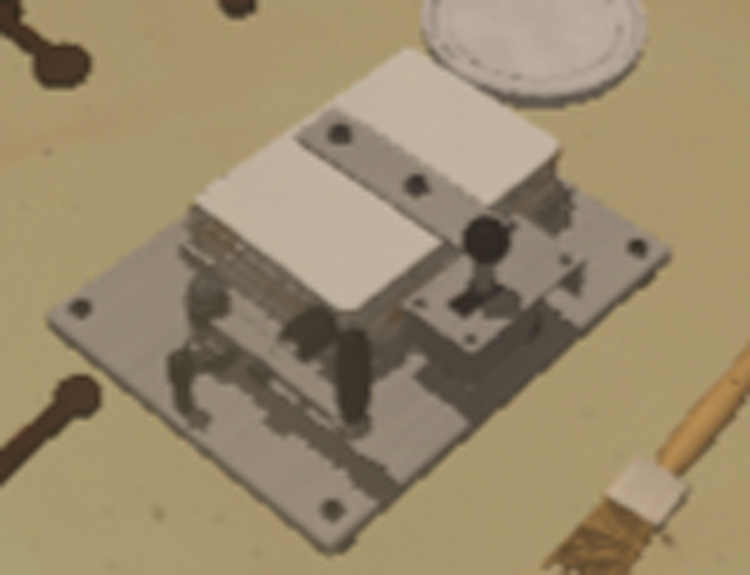

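View pics/d0c.png

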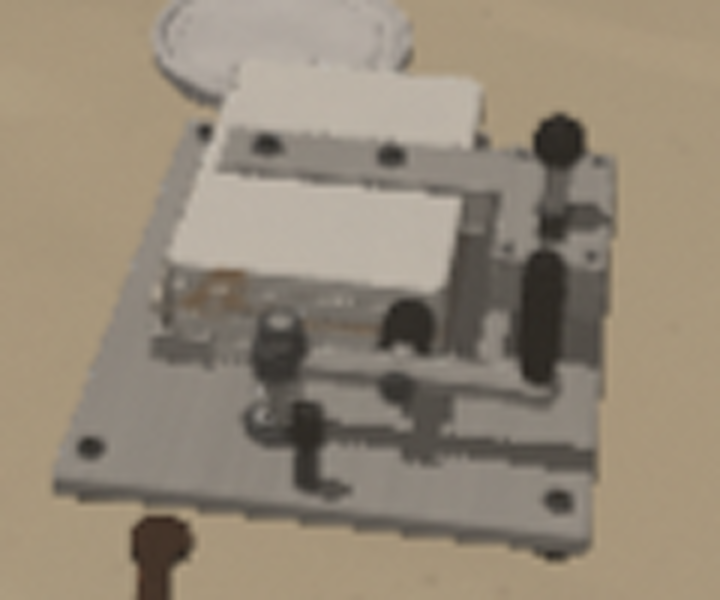

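The crops show everything needed. In the scene crop the knob is at (486,240), the grip centre at (353,375), and the lid corners at (350,308), (200,200), (410,50) and (557,150). In the side crop the knob is at (560,141), the grip at (543,318), and the lid corners at (447,288), (170,255), (240,65) and (482,88). Next I fit the stand pose to these.

```bash
cat >> h.py <<'E'
def proj(f,P):
    d=np.load('pics/'+f+'.npz'); W=d['world_to_cam']; P=np.atleast_2d(P); c=P@W[:3,:3].T+W[:3,3]
    F=200/np.tan(np.radians(d['vertical_fov'])/2); return np.c_[d['cx']+F*c[:,0]/-c[:,2], d['cy']-F*c[:,1]/-c[:,2]]
def S2W(p,q): # stand->world
    p=np.atleast_2d(p)/1000.; c,s=np.cos(q[2]),np.sin(q[2])
    return np.c_[q[0]+c*p[:,0]-s*p[:,1], q[1]+s*p[:,0]+c*p[:,1], p[:,2]]
E
cat > fit.py <<'E'
from h import *
from scipy.optimize import least_squares
P=lambda o:np.array([[-90,28,101],[-90,116,82],[-55.5,80.5,63],[55.5,80.5,63],[55.5,-80.5,63],[-55.5,-80.5,63],[o-100,127,18],[o+100,127,18],[o-100,-127,18]])
s=np.array([[486,240],[353,375],[350,308],[200,200],[410,50],[557,150],[332,543],[50,315],[670,250]])
d=np.array([[560,141],[543,318],[447,288],[170,255],[240,65],[482,88],[590,538],[58,480],[615,157]])
s=(s+.5)/5-.5+[250,170]; d=(d+.5)/6-.5+[270,170]
def f(q):
    X=S2W(P(q[3]),q); return np.r_[proj('s0.png',X)-s,proj('d0.png',X)-d]
best=min((least_squares(lambda q:f(q).ravel(),[.5,0,y,0],loss='soft_l1') for y in np.arange(0,6,1.)),key=lambda r:r.cost)
q=best.x; print(q,best.cost); print(f(q).round(1))
np.save('q.npy',q)
print(S2W([[-90,28,101],[-90,116,85],[5,116,85],[60,0,40]],q))
E
python3 fit.py
```

```text
[  0.55121809   0.16676443   0.38107811 -11.92587047] 66.79211334391978
[[-1.4  1.1]
 [-1.4  1.2]
 [-1.   3.1]
 [-3.8  1. ]
 [-1.7 -0.6]
 [ 1.4 -0.5]
 [ 6.5 -6.7]
 [ 5.  -6.4]
 [ 5.6 -6.8]
 [ 0.1  1.5]
 [-0.   1.3]
 [ 1.1  2.1]
 [-0.8  2.8]
 [-0.1 -0.5]
 [ 1.2 -0.7]
 [-0.2 -8.2]
 [ 0.1 -8.2]
 [-0.2 -5.1]]
[[0.45726051 0.1592829  0.101     ]
 [0.42453142 0.24097015 0.085     ]
 [0.51271652 0.27630268 0.085     ]
 [0.60691394 0.18907972 0.04      ]]
```

```bash
sed -i 's/P=lambda o:/P=lambda o,v:/; s/127,18/127+v,18/g; s/P(q\[3\])/P(q[3],q[4])/; s/y,0\]/y,0,0]/' fit.py; python3 fit.py
```

```text
[  0.55359775   0.16243618   6.66475138 -15.72885974  30.26193858] 13.862078425472658
[[-0.2 -0.2]
 [-0.  -0.2]
 [ 0.2  1.8]
 [-2.5 -0.2]
 [-0.6 -1.5]
 [ 2.4 -1.6]
 [-0.2  1. ]
 [-1.9 -0.2]
 [ 0.7 -1. ]
 [-0.   0.3]
 [-0.1 -0.1]
 [ 1.1  0.8]
 [-0.6  1.5]
 [-0.  -1.4]
 [ 1.1 -1.7]
 [ 0.8 -0.3]
 [-1.3 -0.7]
 [ 0.6 -0.1]]
[[0.45964384 0.1549088  0.101     ]
 [0.42687489 0.23658007 0.085     ]
 [0.51504274 0.27195563 0.085     ]
 [0.60928271 0.18477864 0.04      ]]
```

```bash
cat >> h.py <<'E'
def alpha(o): 
    x=R.from_quat(np.roll(o['tcp_rot'],-1)).as_matrix(); return np.arctan2(x[1,0],x[0,0]),x
def togo(p,a):
    o=monitor.get_obs(); al,M=alpha(o); s=M.T@(np.array(p)-o['position'])/.2
    da=(a-al+np.pi)%(2*np.pi)-np.pi
    print('t',round(o['clock'],2),'pos',o['position'].round(4),'alpha',round(al,3),'F',o['contact_force'].round(1),'w',round(o['gripper_width'],4),'ff',round(float(o['finger_force']),1),'j',o['joint_positions'].round(2)); print('  shift',s.round(3),'turn',round(-da/.5,3))
E
python3 -c "
from h import *
togo([.26,-.13,.25],1.952)
q=np.load('q.npy')
for y in (.0,.3,.6,.78,.85):
  g=[5-95*np.cos(y),116+95*np.sin(y),85]; print(y,S2W(g,q).round(4),1.952-y)
"
```

```text
t 0.1 pos [ 0.1439 -0.5304  0.2302] alpha 0.265 F [-0.1 -0.2 -1.1] w 0.0852 ff 0.0 j [-1.41  0.09  1.37  0.    1.68 -0.1 ]
  shift [ 1.084 -1.78  -0.095] turn -3.374
0.0 [[0.4269 0.2366 0.085 ]] 1.952
0.3 [[0.4204 0.2642 0.085 ]] 1.652
0.6 [[0.4223 0.2925 0.085 ]] 1.3519999999999999
0.78 [[0.4275 0.3088 0.085 ]] 1.172
0.85 [[0.4303 0.3148 0.085 ]] 1.1019999999999999
```

```bash
python3 -m creep '[[[0.15,-0.25,-0.02],-0.1,1],[[0.3,-0.5,-0.04],-0.4,1],[[0.45,-0.75,-0.08],-0.7,1],[[0.55,-0.9,-0.1],-1,1],[[0.55,-0.9,-0.1],-1,1],[[0.55,-0.9,-0.1],-1,0.5]]'; python3 -c "
from h import *
togo([.26,-.13,.25],1.952)"
```

```text
clock: 0.85
position: [0.2029, -0.3286, 0.251]
tcp_rot: [0.0, 0.928, 0.373, -0.0]
contact_force: [-0.2, 0.1, 0.3]
gripper_width: 0.0698
finger_force: 0.0
t 0.85 pos [ 0.2029 -0.3286  0.251 ] alpha 0.764 F [-0.2  0.1  0.3] w 0.0698 ff 0.0 j [-1.16 -0.29  1.67 -0.    1.76 -0.36]
  shift [ 0.893 -0.519  0.005] turn -2.376
```

```bash
python3 -m creep '[[[0.22,-0.13,0],-0.25,0.5],[[0.45,-0.26,0],-0.5,0.5],[[0.67,-0.39,0],-0.75,0.5],[[0.89,-0.52,0],-1,0.5],[[0.89,-0.52,0],-1,0.5],[[0.89,-0.52,0],-1,0.5]]'; python3 -c "
from h import *
togo([.27,0.05,.25],1.952)"
```

```text
clock: 1.6
position: [0.2595, -0.1309, 0.251]
tcp_rot: [-0.0, 0.807, 0.59, -0.0]
contact_force: [-0.9, 0.0, -0.0]
gripper_width: 0.0429
finger_force: 0.0
t 1.6 pos [ 0.2595 -0.1309  0.251 ] alpha 1.263 F [-0.9  0.  -0. ] w 0.0429 ff 0.0 j [-0.66 -0.52  1.83 -0.    1.84 -0.35]
  shift [ 0.878 -0.224  0.005] turn -1.378
```

```bash
python3 -m creep '[[[0.22,-0.06,0],-0.25,0.5],[[0.44,-0.11,0],-0.5,0.5],[[0.66,-0.17,0],-0.75,0.5],[[0.88,-0.22,0],-1,0.5],[[0.88,-0.22,0],-1,0.5],[[0.88,-0.22,0],-1,0.5]]'; python3 -c "
from h import *
togo([.34,0.2,.22],1.952)"
```

```text
clock: 2.35
position: [0.271, 0.0497, 0.251]
tcp_rot: [-0.0, 0.637, 0.771, -0.001]
contact_force: [-0.8, -0.0, -1.0]
gripper_width: 0.0427
finger_force: 0.0
t 2.35 pos [0.271  0.0497 0.251 ] alpha 1.761 F [-0.8 -0.  -1. ] w 0.0427 ff 0.0 j [-0.02 -0.56  1.85 -0.    1.85 -0.21]
  shift [0.673 0.481 0.154] turn -0.382
```

```bash
python3 -m creep '[[[0.22,0.16,0],-0.1,0.5],[[0.45,0.32,0],-0.25,0.5],[[0.67,0.48,0.05],-0.38,0.5],[[0.67,0.48,0.15],-0.38,0.5],[[0.67,0.48,0.15],-0.38,0.5]]'; python3 -c "
from h import *
togo([.427,0.2366,.16],1.952)"
```

```text
clock: 2.98
position: [0.3393, 0.1988, 0.2191]
tcp_rot: [-0.001, 0.561, 0.828, -0.002]
contact_force: [-0.1, -0.7, -0.7]
gripper_width: 0.0426
finger_force: 0.0
t 2.98 pos [0.3393 0.1988 0.2191] alpha 1.95 F [-0.1 -0.7 -0.7] w 0.0426 ff 0.0 j [ 0.39 -0.26  1.72 -0.    1.69  0.01]
  shift [0.014 0.479 0.293] turn -0.005
```

```bash
python3 -m creep '[[[0.01,0.24,0],0,0.5],[[0.014,0.48,0.1],0,0.5],[[0.014,0.48,0.29],0,0.5],[[0.014,0.48,0.29],0,0.5],[[0.014,0.48,0.29],0,0.5]]'; python3 -c "
from h import *
togo([.4269,0.2366,.068],1.952)
d=snap('wrist','w1.png'); o=monitor.get_obs()
q=np.load('q.npy')
print(proj('w1.png',S2W([[-90,116,110],[-90,116,85],[-90,28,101],[-90,0,67]],q)))"
```

```text
clock: 3.6
position: [0.4279, 0.2385, 0.1653]
tcp_rot: [0.001, 0.56, 0.828, 0.001]
contact_force: [0.8, 0.9, 0.6]
gripper_width: 0.0426
finger_force: 0.0
t 3.6 pos [0.4279 0.2385 0.1653] alpha 1.952 F [0.8 0.9 0.6] w 0.0426 ff 0.0 j [ 0.39 -0.03  1.62 -0.    1.55  0.01]
  shift [-0.007 -0.01   0.487] turn 0.0
{'vertical_fov': 58.965351196519386, 'cx': 322.2169820129679, 'cy': 204.84312262018244, 'world_to_cam': array([[ 0.92821664,  0.37202205,  0.00366803, -0.48703794],
       [-0.35059418,  0.87796684, -0.32597232, -0.03858973],
       [-0.1244893 ,  0.30128695,  0.9453722 , -0.33717775],
       [ 0.        ,  0.        ,  0.        ,  1.        ]])}
[[318.28704602 231.8156936 ]
 [318.54027755 217.06697818]
 [318.86674454 340.39491639]
 [319.20022204 339.88077453]]
```

View pics/w1.png

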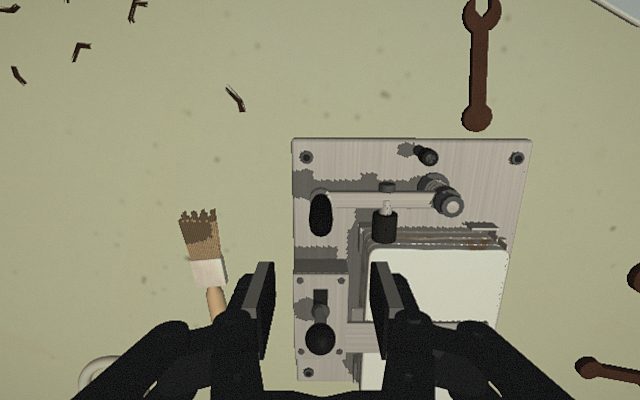

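The wrist view has the grip at about (320,215) and the knob at (320,339), which matches the predictions to about 2 px (1.5 mm). I'm descending onto the grip.

```bash
python3 -m creep '[[[-0.007,-0.005,0.2],0,0.5],[[-0.007,-0.005,0.4],0,0.5],[[-0.007,-0.005,0.48],0,0.5],[[-0.007,-0.005,0.48],0,0.5],[[-0.007,-0.005,0.48],0,0.1],[[-0.007,-0.005,0.48],0,0.1],[[-0.007,-0.005,0.48],0,0.1],[[-0.007,-0.005,0.48],0,0.1],[[-0.007,-0.005,0.48],0,0.1]]' 25; python3 -c "
from h import *
togo([.4204,0.2642,.068],1.652)
togo([.4204,0.2642,.068],1.652)
togo([.4275,0.3088,.068],1.172)
"
```

```text
clock: 4.78
position: [0.4271, 0.2382, 0.0697]
tcp_rot: [0.001, 0.559, 0.829, 0.001]
contact_force: [-2.2, -1.1, 6.2]
gripper_width: 0.0148
finger_force: 25.1
t 4.78 pos [0.4271 0.2382 0.0697] alpha 1.955 F [-2.2 -1.1  6.2] w 0.0148 ff 25.1 j [ 0.39  0.04  1.75 -0.    1.35  0.01]
  shift [0.133 0.018 0.008] turn 0.606
t 4.78 pos [0.4271 0.2382 0.0697] alpha 1.955 F [-2.2 -1.1  6.2] w 0.0148 ff 25.1 j [ 0.39  0.04  1.75 -0.    1.35  0.01]
  shift [0.133 0.018 0.008] turn 0.606
t 4.78 pos [0.4271 0.2382 0.0697] alpha 1.955 F [-2.2 -1.1  6.2] w 0.0148 ff 25.1 j [ 0.39  0.04  1.75 -0.    1.35  0.01]
  shift [0.326 0.134 0.008] turn 1.566
```

```bash
python3 -m creep '[[[0.036,0.001,0],0.15,0.1],[[0.071,0.005,0],0.3,0.1],[[0.106,0.012,0],0.45,0.1],[[0.14,0.021,0],0.6,0.1],[[0.174,0.033,0],0.75,0.1],[[0.207,0.047,0],0.9,0.1],[[0.207,0.047,0],0.9,0.1]]'; python3 -c "
from h import *
togo([.4275,0.3088,.068],1.172)
q=np.load('q.npy'); v=monitor.get_obs()['position']-S2W([5,116,85],q)[0]; print(np.hypot(v[0],v[1]), q[2]%6.2832-(np.arctan2(v[1],v[0])-np.pi))
"
```

```text
clock: 5.65
position: [0.4206, 0.2802, 0.0696]
tcp_rot: [0.001, 0.73, 0.683, 0.001]
contact_force: [-2.3, -2.3, 4.8]
gripper_width: 0.015
finger_force: 25.2
t 5.65 pos [0.4206 0.2802 0.0696] alpha 1.505 F [-2.3 -2.3  4.8] w 0.015 ff 25.2 j [ 0.48  0.08  1.71 -0.    1.35  0.54]
  shift [0.145 0.025 0.008] turn 0.666
0.09482888363203933 0.46906857240589517
```

```bash
python3 -m creep '[[[0.036,0.001,0],0.15,0.1],[[0.071,0.005,0],0.3,0.1],[[0.106,0.012,0],0.45,0.1],[[0.14,0.021,0],0.6,0.1],[[0.153,0.025,0],0.66,0.1],[[0.153,0.025,0],0.66,0.1],[[0.153,0.025,0],0.66,0.1]]'; python3 -c "
from h import *
togo([.4275,0.3088,.068],1.172)
q=np.load('q.npy'); v=monitor.get_obs()['position']-S2W([5,116,85],q)[0]; print(np.hypot(v[0],v[1]), q[2]%6.2832-(np.arctan2(v[1],v[0])-np.pi))
snap('side','d2.png')
import cv2
cv2.imwrite('pics/d2c.png',cv2.resize(cv2.imread('pics/d2.png')[150:280,250:420],None,fx=4,fy=4,interpolation=cv2.INTER_CUBIC))
"
```

```text
clock: 6.52
position: [0.4277, 0.3101, 0.0697]
tcp_rot: [0.001, 0.832, 0.554, 0.001]
contact_force: [-2.2, -3.0, 5.5]
gripper_width: 0.0147
finger_force: 25.1
t 6.53 pos [0.4277 0.3101 0.0697] alpha 1.175 F [-2.2 -3.   5.5] w 0.0147 ff 25.1 j [ 0.52  0.13  1.66 -0.    1.36  0.92]
  shift [-0.006  0.001  0.008] turn 0.006
0.09527041828780713 0.7934520984155577
{'vertical_fov': 56.96529635192978, 'cx': 320.150593360317, 'cy': 193.15643717621373, 'world_to_cam': array([[-0.86063697, -0.50912079,  0.01000104,  0.57284562],
       [ 0.28078765, -0.45808659,  0.8433949 , -0.14383331],
       [-0.42480854,  0.72866501,  0.53720109, -0.82961318],
       [ 0.        ,  0.        ,  0.        ,  1.        ]])}
```

View pics/d2c.png

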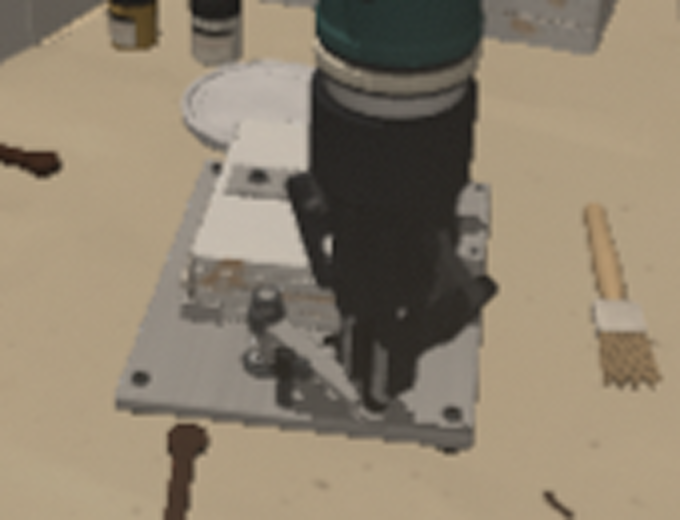

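The arm has swung to about 0.78 rad, with the grip held between the fingers at crop (375,370). I push slightly further to be sure it's on the stop.

```bash
python3 -m creep '[[[0.01,0,0],0.02,0.1],[[0.018,0,0],0.04,0.1],[[0.018,0,0],0.04,0.1],[[0.018,0,0],0.04,0.1]]'; python3 -c "
from h import *
togo([.4275,0.3088,.068],1.172)
q=np.load('q.npy'); v=monitor.get_obs()['position']-S2W([5,116,85],q)[0]; print(np.hypot(v[0],v[1]), q[2]%6.2832-(np.arctan2(v[1],v[0])-np.pi))"
```

```text
clock: 7.08
position: [0.4287, 0.3125, 0.0696]
tcp_rot: [0.001, 0.838, 0.546, 0.0]
contact_force: [-2.4, -5.4, 7.0]
gripper_width: 0.0148
finger_force: 25.3
t 7.08 pos [0.4287 0.3125 0.0696] alpha 1.155 F [-2.4 -5.4  7. ] w 0.0148 ff 25.3 j [ 0.52  0.13  1.65 -0.    1.36  0.94]
  shift [-0.019  0.002  0.008] turn -0.035
0.09533281931833644 0.8202822512308092
```

The force rose, so the hammer is at the stop. I'm opening to release it.

```bash
python3 -m creep '[[[0.018,0,0],0.04,0.6],[[0.018,0,0],0.04,0.6],[[0.018,0,0],0.04,0.6],[[0.018,0,0],0.04,0.6],[[0.018,0,0],0.04,0.6],[[0.018,0,0],0.04,0.6],[[0.018,0,-0.2],0.04,0.6],[[0.018,0,-0.45],0.04,0.6],[[0.018,0,-0.45],0.04,0.6]]'; python3 -c "
from h import *
q=np.load('q.npy')
togo(S2W([-90,28,190],q)[0],q[2])
snap('wrist','w2.png')
print(proj('w2.png',S2W([[-90,116,110],[-90,116,60],[-90,28,101]],q)))"
```

```text
clock: 8.2
position: [0.4321, 0.3182, 0.163]
tcp_rot: [0.0, 0.843, 0.537, 0.006]
contact_force: [-0.6, -0.1, 0.5]
gripper_width: 0.0517
finger_force: 0.0
t 8.2 pos [0.4321 0.3182 0.163 ] alpha 1.135 F [-0.6 -0.1  0.5] w 0.0517 ff 0.0 j [ 0.53  0.07  1.52 -0.    1.54  0.97]
  shift [-0.681  0.47  -0.138] turn 1.507
{'vertical_fov': 58.965351196519386, 'cx': 322.2169820129679, 'cy': 204.84312262018244, 'world_to_cam': array([[ 0.90641713, -0.42232193,  0.00722291, -0.25868803],
       [ 0.40269272,  0.85887446, -0.31650156, -0.42917154],
       [ 0.12746198,  0.28979104,  0.94856449, -0.46421757],
       [ 0.        ,  0.        ,  0.        ,  1.        ]])}
[[365.69932343 337.58062476]
 [357.99697274 295.75103736]
 [446.72610756 395.77543886]]
```

View pics/w2.png

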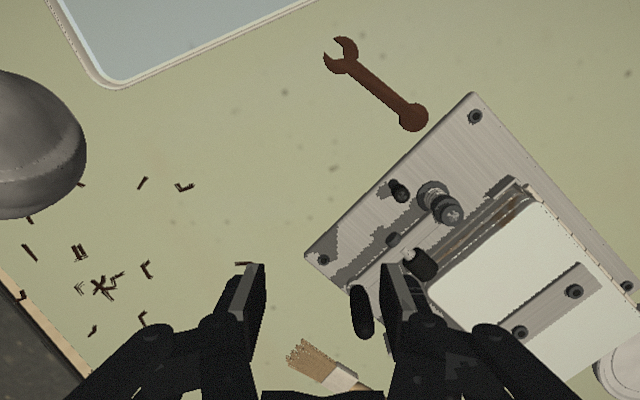

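The grip runs from about (350,290) to (362,335), as predicted for the home position, so the hammer has snapped back. I move on to the knob.

```bash
python3 -m creep '[[[-0.05,0.05,-0.14],0.2,0.5],[[-0.25,0.15,-0.14],0.5,0.5],[[-0.45,0.3,-0.14],0.75,0.5],[[-0.68,0.47,-0.14],1,0.5],[[-0.68,0.47,-0.14],1,0.5],[[-0.68,0.47,-0.14],1,0.5]]'; python3 -c "
from h import *
q=np.load('q.npy')
togo(S2W([-90,28,140],q)[0],q[2])"
```

```text
clock: 9.0
position: [0.4566, 0.1537, 0.184]
tcp_rot: [-0.0, 0.95, 0.312, -0.001]
contact_force: [0.6, -0.1, -1.0]
gripper_width: 0.0425
finger_force: 0.0
t 9.0 pos [0.4566 0.1537 0.184 ] alpha 0.635 F [ 0.6 -0.1 -1. ] w 0.0425 ff 0.0 j [ 0.21 -0.05  1.6   0.    1.59  1.14]
  shift [0.016 0.004 0.22 ] turn 0.506
```

```bash
python3 -m creep '[[[0.01,0.004,0.05],0.25,0.5],[[0.016,0.004,0.15],0.5,0.5],[[0.016,0.004,0.2],0.505,0.5],[[0.016,0.004,0.2],0.505,0.5],[[0.016,0.004,0.2],0.505,0.5]]'; python3 -c "
from h import *
q=np.load('q.npy')
togo(S2W([-90,28,83],q)[0],q[2])
snap('wrist','w3.png')
print(proj('w3.png',S2W([[-90,28,101],[-90,28,90],[-90,28,112]],q)))"
```

```text
clock: 9.62
position: [0.4605, 0.1554, 0.1459]
tcp_rot: [-0.0, 0.982, 0.191, 0.0]
contact_force: [-0.4, 0.5, -0.1]
gripper_width: 0.043
finger_force: 0.0
t 9.62 pos [0.4605 0.1554 0.1459] alpha 0.384 F [-0.4  0.5 -0.1] w 0.043 ff 0.0 j [ 0.21 -0.02  1.65  0.    1.51  1.4 ]
  shift [-0.005  0.001  0.314] turn 0.005
{'vertical_fov': 58.965351196519386, 'cx': 322.2169820129679, 'cy': 204.84312262018244, 'world_to_cam': array([[ 3.74750660e-01, -9.27125460e-01,  5.68925680e-04,
        -2.83837133e-02],
       [ 8.77250820e-01,  3.54392289e-01, -3.23785583e-01,
        -4.45274709e-01],
       [ 2.99988235e-01,  1.21837951e-01,  9.46130315e-01,
        -4.57387326e-01],
       [ 0.00000000e+00,  0.00000000e+00,  0.00000000e+00,
         1.00000000e+00]])}
[[322.74431024 239.09490366]
 [322.70856601 231.59331547]
 [322.78387659 247.39863502]]
```

View pics/w3.png

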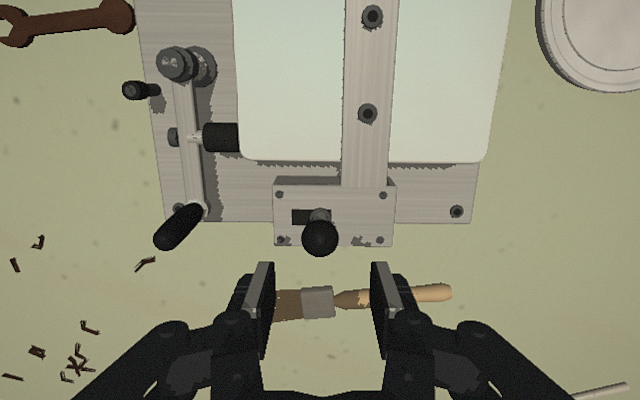

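The knob is at (320,238) against a predicted (323,239), about 1.5 mm off to the left. The hammer is home. I descend and pinch.

```bash
python3 -m creep '[[[-0.004,-0.006,0.15],0,0.5],[[-0.004,-0.006,0.3],0,0.5],[[-0.004,-0.006,0.31],0,0.5],[[-0.004,-0.006,0.31],0,0.5],[[-0.004,-0.006,0.31],0,0.15],[[-0.004,-0.006,0.31],0,0.15],[[-0.004,-0.006,0.31],0,0.15],[[-0.004,-0.006,0.31],0,0.15],[[-0.004,-0.006,0.31],0,0.15]]' 50; python3 -c "
from h import *
q=np.load('q.npy')
togo(S2W([-90,38,83],q)[0],q[2])"
```

```text
clock: 10.8
position: [0.46, 0.1567, 0.0853]
tcp_rot: [-0.001, 0.982, 0.19, 0.002]
contact_force: [-1.7, 2.0, 6.5]
gripper_width: 0.0191
finger_force: 48.7
t 10.8 pos [0.46   0.1567 0.0853] alpha 0.383 F [-1.7  2.   6.5] w 0.0191 ff 48.7 j [0.21 0.02 1.74 0.   1.38 1.4 ]
  shift [-0.005 -0.042  0.011] turn 0.002
```

Width is 19 mm, so the pinch is slightly above the ball's centre. I'll regrip 4 mm lower.

```bash
python3 -m creep '[[[0,0,0],0,0.4],[[0,0,0.01],0,0.4],[[0,0,0.022],0,0.4],[[0,0,0.022],0,0.4],[[0,0,0.022],0,0.15],[[0,0,0.022],0,0.15],[[0,0,0.022],0,0.15],[[0,0,0.022],0,0.15],[[0,0,0.022],0,0.15]]' 60; python3 -c "
from h import *
q=np.load('q.npy')
togo(S2W([-90,38,83],q)[0],q[2])"
```

```text
clock: 11.92
position: [0.4587, 0.1561, 0.0789]
tcp_rot: [-0.0, 0.982, 0.19, -0.0]
contact_force: [-2.8, 4.6, 1.0]
gripper_width: 0.0187
finger_force: 58.5
t 11.93 pos [0.4587 0.1561 0.0789] alpha 0.383 F [-2.8  4.6  1. ] w 0.0187 ff 58.5 j [0.21 0.03 1.74 0.   1.37 1.4 ]
  shift [ 0.002 -0.043 -0.021] turn 0.002
```

```bash
python3 -m creep '[[[0,-0.015,0],0,0.15],[[0,-0.03,0],0,0.15],[[0,-0.045,0],0,0.15],[[0,-0.052,0],0,0.15],[[0,-0.052,0],0,0.15],[[0,-0.052,0],0,0.15]]'; python3 -c "
from h import *
q=np.load('q.npy')
togo(S2W([-90,38,83],q)[0],q[2])"
```

```text
clock: 12.68
position: [0.4563, 0.1625, 0.0789]
tcp_rot: [0.003, 0.982, 0.19, 0.001]
contact_force: [0.8, -6.9, -1.0]
gripper_width: 0.019
finger_force: 58.6
t 12.68 pos [0.4563 0.1625 0.0789] alpha 0.381 F [ 0.8 -6.9 -1. ] w 0.019 ff 58.6 j [ 0.23  0.02  1.75 -0.01  1.37  1.42]
  shift [ 0.001 -0.008 -0.021] turn -0.0
```

```bash
python3 -m creep '[[[0,-0.01,0],0,0.15],[[0,-0.02,0],0,0.15],[[0,-0.02,0],0,0.15],[[0,-0.02,0],0,0.15]]'; python3 -c "
from h import *
q=np.load('q.npy')
togo(S2W([-90,38,83],q)[0],q[2])
snap('wrist','w4.png')"
```

```text
clock: 13.18
position: [0.455, 0.1658, 0.0789]
tcp_rot: [0.004, 0.982, 0.189, 0.001]
contact_force: [0.9, -9.4, -0.7]
gripper_width: 0.0191
finger_force: 58.6
t 13.18 pos [0.455  0.1658 0.0789] alpha 0.381 F [ 0.9 -9.4 -0.7] w 0.0191 ff 58.6 j [ 0.24  0.02  1.75 -0.01  1.37  1.43]
  shift [ 0.001  0.009 -0.021] turn -0.001
{'vertical_fov': 58.965351196519386, 'cx': 322.2169820129679, 'cy': 204.84312262018244, 'world_to_cam': array([[ 0.3720331 , -0.92818691,  0.00777341, -0.01578311],
       [ 0.87882102,  0.34952613, -0.32481549, -0.46567401],
       [ 0.29877248,  0.12767355,  0.94574546, -0.39398106],
       [ 0.        ,  0.        ,  0.        ,  1.        ]])}
```

Pull force is 9.4 N at about 10 mm of travel, so the latch is clear. I start the lift along the lid's arc.

```bash
python3 -m creep '[[[0.016,0,-0.037],0,0.15],[[0.034,0,-0.073],0,0.15],[[0.054,0,-0.108],0,0.15],[[0.076,0,-0.143],0,0.15],[[0.076,0,-0.143],0,0.15],[[0.076,0,-0.143],0,0.15]]'; python3 -c "
from h import *
q=np.load('q.npy')
togo(S2W([-90,38,83],q)[0],q[2])
snap('side','d5.png')
cv2.imwrite('pics/d5c.png',cv2.resize(cv2.imread('pics/d5.png')[130:270,250:420],None,fx=4,fy=4,interpolation=cv2.INTER_CUBIC))"
```

```text
clock: 13.98
position: [0.4685, 0.1712, 0.1064]
tcp_rot: [0.004, 0.982, 0.189, -0.0]
contact_force: [2.5, -9.1, -3.4]
gripper_width: 0.0189
finger_force: 58.6
t 13.97 pos [0.4685 0.1712 0.1064] alpha 0.38 F [ 2.5 -9.1 -3.4] w 0.0189 ff 58.6 j [ 0.24  0.03  1.68 -0.01  1.43  1.43]
  shift [-0.071  0.008  0.117] turn -0.003
{'vertical_fov': 56.96529635192978, 'cx': 320.150593360317, 'cy': 193.15643717621373, 'world_to_cam': array([[-0.86063697, -0.50912079,  0.01000104,  0.57284562],
       [ 0.28078765, -0.45808659,  0.8433949 , -0.14383331],
       [-0.42480854,  0.72866501,  0.53720109, -0.82961318],
       [ 0.        ,  0.        ,  0.        ,  1.        ]])}
```

View pics/d5c.png

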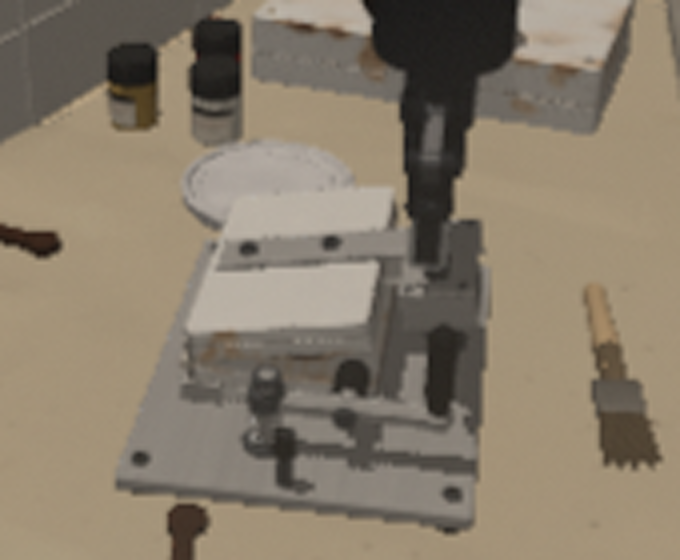

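The lid is rising: the tongue at crop (410,270) has left its place, the hammer is home, and Fz is a normal −3.4 N. I continue to about 0.6 rad.

```bash
python3 -m creep '[[[0.023,0,-0.033],0,0.15],[[0.048,0,-0.065],0,0.15],[[0.074,0,-0.096],0,0.15],[[0.102,0,-0.125],0,0.15],[[0.131,0,-0.153],0,0.15],[[0.162,0,-0.18],0,0.15],[[0.194,0,-0.205],0,0.15],[[0.227,0,-0.228],0,0.15],[[0.227,0,-0.228],0,0.15],[[0.227,0,-0.228],0,0.15]]'; python3 -m creep '[[[0,0,0],0,0.15],[[0,0,0],0,0.15],[[0,0,0],0,0.15],[[0,0,0],0,0.15]]' >/dev/null; python3 -c "
from h import *
q=np.load('q.npy')
togo(S2W([-90,38,83],q)[0],q[2])
snap('side','d6.png')
cv2.imwrite('pics/d6c.png',cv2.resize(cv2.imread('pics/d6.png')[130:270,250:420],None,fx=4,fy=4,interpolation=cv2.INTER_CUBIC))"
```

```text
clock: 15.28
position: [0.5108, 0.1877, 0.1513]
tcp_rot: [0.004, 0.982, 0.189, -0.001]
contact_force: [2.3, -7.7, -4.0]
gripper_width: 0.0187
finger_force: 61.5
t 15.78 pos [0.5107 0.1876 0.1512] alpha 0.38 F [ 3.4 -8.  -4.8] w 0.0189 ff 61.5 j [ 0.25  0.11  1.51 -0.01  1.53  1.44]
  shift [-0.297  0.005  0.342] turn -0.004
{'vertical_fov': 56.96529635192978, 'cx': 320.150593360317, 'cy': 193.15643717621373, 'world_to_cam': array([[-0.86063697, -0.50912079,  0.01000104,  0.57284562],
       [ 0.28078765, -0.45808659,  0.8433949 , -0.14383331],
       [-0.42480854,  0.72866501,  0.53720109, -0.82961318],
       [ 0.        ,  0.        ,  0.        ,  1.        ]])}
```

View pics/d6c.png

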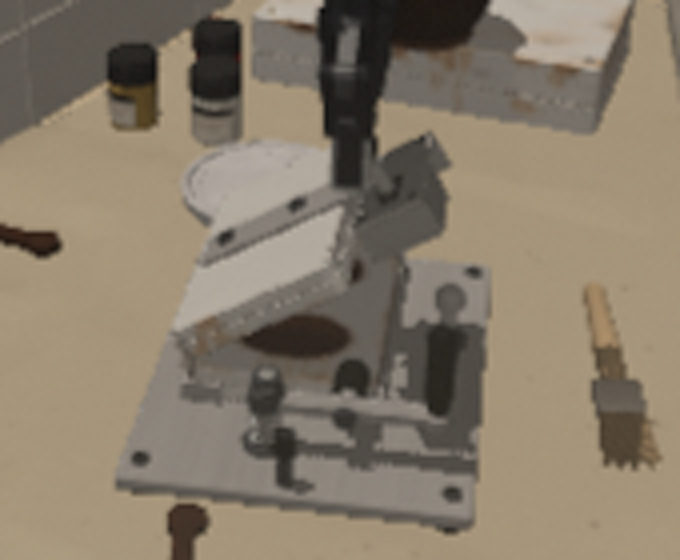

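The lid stands open at about 35° and is held by the knob, with the fingers at crop (350,170). The ball stud is exposed at (450,300) and the hammer is home. The arm is still, so I hand in.

```bash
python3 -c "
from cell import workorder
print(workorder.finish_job())"
```

```text
the job is handed in; nothing more can be done
None
```

The job is handed in, though no verdict came back: the hammer was swung to its stop and snapped home, the latch was pulled clear, and the lid is held by the knob at about 35 degrees (judged by eye and from the arm's position). The brush, tub lid and spanner look undisturbed.

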